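# Hold the towel clip open around the drinks card's edge

## Task

I want to slip a bill under the clip before the wind takes it: pick up the turquoise towel clip by its finger levers, squeeze it open, and bring its gaping jaws around the orange-striped edge of the standing drinks card, about half-way up, with a clear gap on both sides of the card. The sun has made the clip's plastic brittle, so pinch each lever with less than 50 N, and do not shove the card or disturb the other things on the table. Finish while holding the clip there, wide open in the air and not touching the card; do not let go or let it close.

Things in the scene. Friction and masses are not known exactly. Their poses are not given: they have to be found in the camera images.
- clip_mid (a point): Turquoise plastic spring towel clip (jumbo clothes-peg kind), loose, lying on its side: 130 mm long, 36 mm tall, 58 mm wide over the levers, 70 g. The point is on the steel pivot pin, half-way up (18 mm over the table at the start); x runs along the clip to the jaw tips (x = +62 mm when shut), z along the pin. The two finger levers run back from the pin to x = -68 mm.
- clip: The same clip, origin under the pin (18 mm below clip_mid), same axes. Pinch the levers across y on their finger rests, centred at x = -51 mm: 54 mm over the outsides there at rest, 23 mm at full squeeze (a stop). Opening starts at about 5 N on each lever; full squeeze takes about 12 N. In squeezing, the pin moves some 4 mm forward of the fingers.
- clip_a (a joint): Swing of the clip half on its +y side, rad: 0 = shut (jaw tips together), 0.28 = fully squeezed. Each half swings its jaw tip about 60 mm x this angle off the clip's x axis, so 0.24 on both makes a mouth of 29 mm; the halves share the squeeze equally.
- clip_b (a joint): Swing of the other half (-y side), rad, in the same sense: 0 = shut, 0.28 = fully squeezed.
- card_edge (a point): Mid-point of the orange-striped upright edge of the drinks card, 80 mm over the table. The card is a stiff white board 150 mm wide, 110 mm tall (from 12 to 122 mm over the table) and 3 mm thick. x points from this edge into the card, along its width; y is across its thickness; z up.
- drinks_card: The drinks card with its wooden foot, one loose piece of about 0.4 kg; origin on the table under its centre, 75 mm along +x from the striped edge; same axes. The foot is 92 mm (x) by 58 mm (y) and 30 mm tall, so the card overhangs it by 29 mm at each end. Stripe 12 mm wide, on both faces.
- yellow_clip: Bystander: a clip of the same shape in yellow, lying on its side; origin under its pivot pin. It may lie in either of the two clip places.
- mug: Bystander: white ceramic mug, 82 mm across, 95 mm tall, with a handle.
- coaster: Bystander: green glass coaster, 96 mm across, 7 mm thick.
- bottle_opener: Bystander: flat stainless bottle opener, 171 mm long, 42 mm wide, 4 mm thick; x along it.
- fly_swatter: Bystander: red plastic fly swatter, 430 mm long, 105 mm wide at the head, 10 mm thick; x along it to the head.
- sunscreen: Bystander: orange sunscreen bottle, 54 mm across, 165 mm tall.
There are look-alikes about, which are no part of the job. Leave any black or purple look-alike of the clip alone.

How it is judged:
By the outcome, as a careful person would: the job done as asked, in the order asked, and still so for the second after the job is handed in, while the arm keeps its last pose, push and grip.
It also fails if it takes over 38 s, if anything falls off the work surface, if the arm or the gripper's body presses on something with over 40 N, if the wrist force passes 120 N, or if a joint passes its speed limit or range.

## Robot

A 6-joint arm with a two-finger parallel gripper is mounted at the origin on the work surface. World frame = base frame: x ahead of the robot, y to its left, z up, the work surface at z = 0. Lengths are in m, angles in rad, forces in N, time in s.
With the tool pointing down it reaches from about 0.25 to 0.8 m from the base axis. Payload 8.5 kg.
Tool frame: the origin (TCP) lies at the very end of the fingers, on their centre line; the grasp point (between the pads) lies 19 mm behind it; z points along the fingers, x is the direction in which the jaws open and shut, and the axes are right-handed (so a half turn about z gives the same grasp; the last joint's range is limited). The gripper opens to 85 mm and grips with 20 to 120 N. Pads are 22 mm wide; open, the fingers measure 114 mm over their backs; the gripper's body (76 mm by 85 mm) begins 54 mm behind the grasp point. The pads swing forward as they close: fully open they stand 13 mm farther back than shut.
Start: joints at [1.326, 0.238, -0.013, 1.319, 0, 1.571], TCP at [0.127, 0.509, 0.231] pointing down, gripper open.
Joint ranges: [-2.66, 2.66], [-1.03, 1.9], [-1.14, 1.46], [-1.82, 2.27], [-1.45, 1.34], [-3.14, 3.14]. Speed limits (rad/s): [2.22, 2.22, 2.79, 3.14, 3.14, 3.14].

## Interface

Orientations are given as a rotation vector (axis times angle).
In Python, from plant import * gives the robot as it stands. Calls block until the motion is done:
- goto(position, orientation): joint-space move of the TCP to a pose.
- movel(position, frame=None, velocity=0.15): straight line of the TCP; frame=None keeps the orientation; velocity is the mean speed in m/s.
- move_joints(angles): joint-space move.
- move_gripper(opening, grasp_force=None): opening from 0.0 (shut) to 1.0 (fully open); grasp_force is the grip in N (None keeps the last); returns when the fingers have stopped.
- pause(seconds).
- ik(position, orientation): joint angles nearest the present ones, or None.
- state(): the state.
- capture(name): name is "side" or "top" or "wrist"; returns the picture (384x512x3 uint8, red, green, blue); there is no depth.
- get_calibration(name): a dict with "fx", "fy", "cx", "cy" (pixels), "origin" and "orientation" of the camera in the world. Camera axes: x right, y down, z forward; pixel columns grow to the right and rows downward; lengths in m; the calibration is good to about 2 mm. A picture is of the moment at which its call begins: read the wrist's pose just before it. get_calibration takes no time and is no camera call; for the wrist camera it gives the pose at the moment of the call.
A pose or a line that the arm cannot do raises MotionError and nothing moves.
- finish_job(): hands the job in, once; it reports no verdict.
Trained networks look in the newest picture that a camera, given by its name, has taken for a name from the list of things; names that differ only in an ending like _2 or _b are one class to them, and where a whole thing is asked for, a point or a joint stands for the part that bears it (a point fixed in the world has none). Each returns a list of dicts, best first, with "score" (0 to 1); they miss things now and then, are a little off and sometimes report something else, mostly with a low value. They report only what shows in the picture. A call takes as long as a camera call. They do not tell look-alikes from the thing itself.
- spot_in(camera, label): "box" ([left, top, right, bottom] in pixels, round what is visible of it).
- spot_point(camera, label): "at" ([row, column] in pixels: a listed point, or the origin of a listed thing).
The state is a dict: "time_s": time; "qpos": joint angles; "qvel": joint speeds; "joint_torque": joint torques, N m; "tool_pos": TCP position; "eef_rot": TCP orientation; "wrist_force": force on the tool from outside, world axes, zero at the start; "moment": the same for the moment, N m; "width": opening from 0.0 (shut) to 1.0 (fully open).
Only numpy, scipy, OpenCV 4.12 (cv2) and the standard library are available. Lean on these libraries where they do the work, as an engineer would, in place of code of your own. Each camera call takes 0.05 s, during which the arm holds its last target.

## Working session

There is one attempt and no reset: what is moved stays moved. The work goes in short steps, each a Python script; the robot and the scene stay as the last script left them, time stands still between calls to the robot, and variables do not carry over. Pictures are saved under pics/ and viewed, and the job is handed in when it is done.

```bash
ls; mkdir -p pics; cat > h.py <<'E'
from plant import *
import numpy as np, cv2
from scipy.spatial.transform import Rotation as R
def save(img,name,crop=None,scale=1):
    im=img[...,::-1]
    if crop: im=im[crop[1]:crop[3],crop[0]:crop[2]]
    im=cv2.resize(im,None,fx=scale,fy=scale,interpolation=cv2.INTER_CUBIC)
    cv2.imwrite('pics/'+name+'.png',im)
def camR(c):
    o=np.array(c['orientation'],float)
    return o if o.shape==(3,3) else R.from_rotvec(o).as_matrix()
def ray(c,u,v):
    d=camR(c)@np.array([(u-c['cx'])/c['fx'],(v-c['cy'])/c['fy'],1]); return np.array(c['origin']),d
def onplane(c,u,v,z):
    o,d=ray(c,u,v); return o+d*(z-o[2])/d[2]
def proj(c,p):
    q=camR(c).T@(np.array(p)-c['origin']); return np.array([c['fx']*q[0]/q[2]+c['cx'],c['fy']*q[1]/q[2]+c['cy']])
E
python3 - <<'E'
from h import *
s=state(); print(s)
for n in ['side','top','wrist']:
    c=get_calibration(n); print(n,c)
    save(capture(n),n+'0',scale=1.5)
    for l in ['clip','clip_mid','yellow_clip','card_edge','drinks_card']:
        if n=='wrist': continue
        print(n,l,[(np.round(d['at']),round(d['score'],2)) for d in spot_point(n,l)])
print(state()['time_s'])
E
```

```text
pics
{'time_s': 0.0, 'qpos': array([ 1.32601698e+00,  2.38795597e-01, -1.42771737e-02,  1.31924251e+00,
       -1.40645228e-05,  1.57079136e+00]), 'qvel': array([-0.00049482, -0.00031017, -0.00133342, -0.00012628,  0.00094201,
       -0.00030877]), 'joint_torque': array([ 1.63798115e-03, -5.38773680e+01,  3.46450675e+01,  1.82224461e-02,
        9.58425147e-06,  5.64506948e-06]), 'tool_pos': array([0.12712571, 0.50891613, 0.23066096]), 'eef_rot': array([ 2.47527690e+00,  1.93304482e+00, -1.86632883e-03]), 'wrist_force': array([-0.54315762,  0.24494965,  0.38206749]), 'moment': array([-0.01999226, -0.00560997, -0.05723052]), 'width': 0.9999784535911569}
side {'fx': 352.7922600470181, 'fy': 352.7922600470181, 'cx': 256.48483862262003, 'cy': 187.74554681063583, 'origin': array([ 0.22004796, -0.75443456,  0.96783047]), 'orientation': array([-2.35594644,  0.55454732, -0.21567902])}
side clip [(array([289., 280.]), 0.82), (array([274., 220.]), 0.8), (array([285., 280.]), 0.63), (array([246., 308.]), 0.55)]
side clip_mid [(array([268., 218.]), 0.97), (array([241., 308.]), 0.8), (array([284.
[... 331 characters left out ...]
,  1.17258206]), 'orientation': array([-2.11863522,  2.13130042, -0.19254962])}
top clip [(array([260., 317.]), 0.63), (array([166., 324.]), 0.62), (array([207., 355.]), 0.56), (array([162., 188.]), 0.18)]
top clip_mid [(array([161., 324.]), 0.81), (array([210., 353.]), 0.61), (array([259., 318.]), 0.52)]
top yellow_clip [(array([200., 277.]), 0.55)]
top card_edge [(array([159., 191.]), 0.89)]
top drinks_card [(array([121., 268.]), 0.57), (array([160., 171.]), 0.56)]
wrist {'fx': 283.3106367842032, 'fy': 283.3106367842032, 'cx': 257.85394856834915, 'cy': 191.28275249417715, 'origin': array([0.04761575, 0.52932845, 0.37411527]), 'orientation': array([2.26612785, 1.76920056, 0.2874277 ])}
0.65
```

View pics/side0.png

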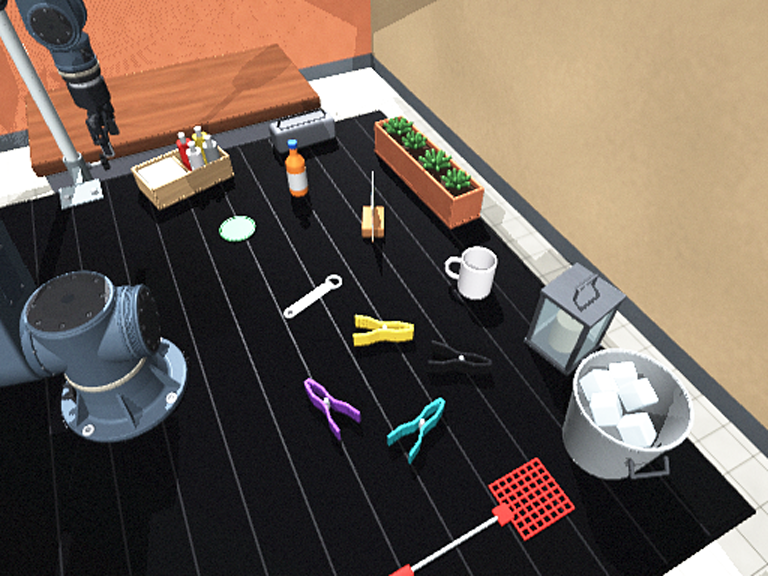

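View pics/top0.png

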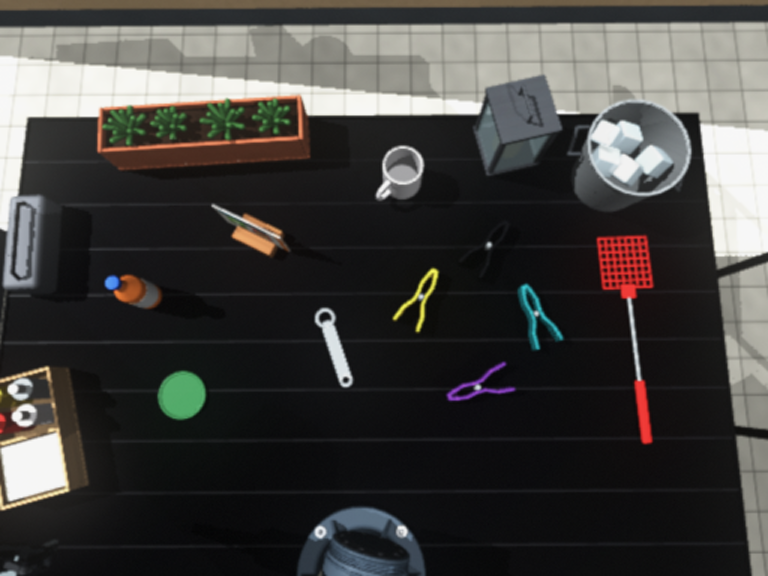

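View pics/wrist0.png

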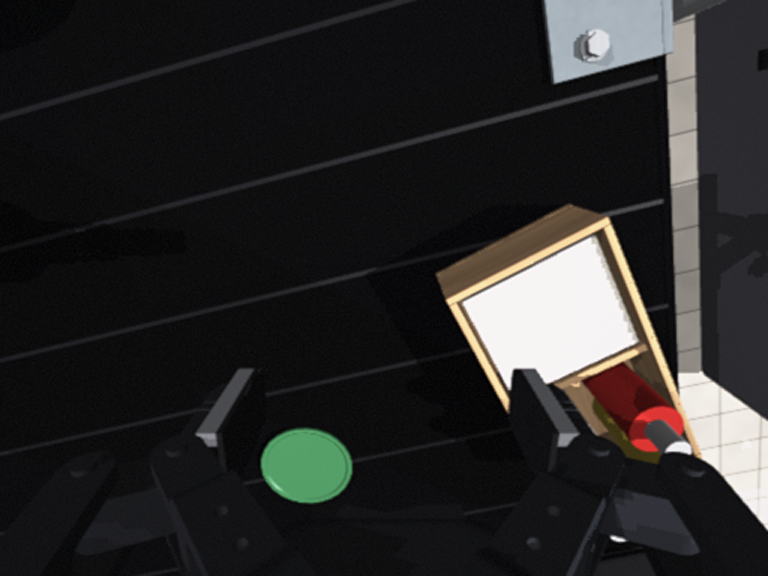

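Clip look-alikes in the top view (col,row): turquoise (358,209), yellow (280,197), black (325,163), purple (318,258). By its colour I choose the one at (358,209), which is (281,282) in the side view. I'll check it and the card in close crops.

```bash
python3 - <<'E'
from h import *
t=capture('top'); s=capture('side')
a=cv2.resize(t[180:242,330:392],(400,400),interpolation=cv2.INTER_CUBIC)
b=cv2.resize(t[125:180,135:200],(400,400),interpolation=cv2.INTER_CUBIC)
c=cv2.resize(s[105:170,215:280],(400,400),interpolation=cv2.INTER_CUBIC)
d=cv2.resize(s[255:317,250:312],(400,400),interpolation=cv2.INTER_CUBIC)
m=np.vstack([np.hstack([a,b]),np.hstack([d,c])]); m=cv2.resize(m,(600,600)); save(m,'crops')
np.save('top.npy',t);np.save('side.npy',s)
C=get_calibration('top');S=get_calibration('side')
def tri(pt,ps):
    o1,d1=ray(C,*pt);o2,d2=ray(S,*ps);d1/=np.linalg.norm(d1);d2/=np.linalg.norm(d2)
    k=np.linalg.lstsq(np.c_[d1,-d2],o2-o1,rcond=None)[0]; p,q=o1+k[0]*d1,o2+k[1]*d2
    return np.round((p+q)/2,4),np.linalg.norm(p-q)
# turquoise mask
for img,c,n in((t,C,'top'),(s,S,'side')):
    h=cv2.cvtColor(img,cv2.COLOR_RGB2HSV); mk=cv2.inRange(h,(82,90,70),(100,255,255)); 
    nn,l,st,ce=cv2.connectedComponentsWithStats(mk); 
    for i in range(1,nn):
        if st[i,4]>30: print(n,st[i],ce[i],onplane(c,*ce[i],.03))
for n,c in(('top',C),('side',S)):
    print(n,'pin',[ (np.round(d['at'],1),round(d['score'],2),onplane(c,d['at'][1],d['at'][0],.018).round(3)) for d in spot_point(n,'clip_mid')])
    print(n,'edge',[ (np.round(d['at'],1),round(d['score'],2),onplane(c,d['at'][1],d['at'][0],.08).round(3)) for d in spot_point(n,'card_edge')])
    print(n,'card',[ (np.round(d['at'],1),round(d['score'],2),onplane(c,d['at'][1],d['at'][0],0).round(3)) for d in spot_point(n,'drinks_card')])
    print(n,'mug',[ (np.round(d['at'],1),round(d['score'],2),onplane(c,d['at'][1],d['at'][0],0).round(3)) for d in spot_point(n,'mug')])
E
```

```text
top [345 189  31  44 404] [356.68069307 210.21782178] [ 0.49570885 -0.35642849  0.03      ]
side [258 265  39  44 492] [278.64227642 283.73170732] [ 0.49011168 -0.36073188  0.03      ]
top pin [(array([208. , 354.9]), 0.74, array([ 0.504, -0.354,  0.018])), (array([257.7, 319.8]), 0.7, array([ 0.353, -0.24 ,  0.018])), (array([160.6, 324.3]), 0.47, array([ 0.657, -0.265,  0.018]))]
top edge [(array([160.3, 189.2]), 0.78, array([0.644, 0.154, 0.08 ]))]
top card [(array([162.9, 173.3]), 0.92, array([0.657, 0.22 , 0.   ]))]
top mug [(array([123.5, 269.3]), 0.97, array([ 0.788, -0.092,  0.   ]))]
side pin [(array([283. , 279.7]), 0.96, array([ 0.497, -0.355,  0.018])), (array([271.4, 219.1]), 0.64, array([ 0.354, -0.242,  0.018])), (array([238.6, 310.6]), 0.57, array([ 0.661, -0.264,  0.018]))]
side edge [(array([148.2, 246.8]), 0.57, array([0.635, 0.155, 0.08 ]))]
side card [(array([152.2, 250. ]), 0.53, array([0.674, 0.209, 0.   ]))]
side mug [(array([195. , 313.1]), 0.94, array([ 0.779, -0.099,  0.   ]))]
```

View pics/crops.png

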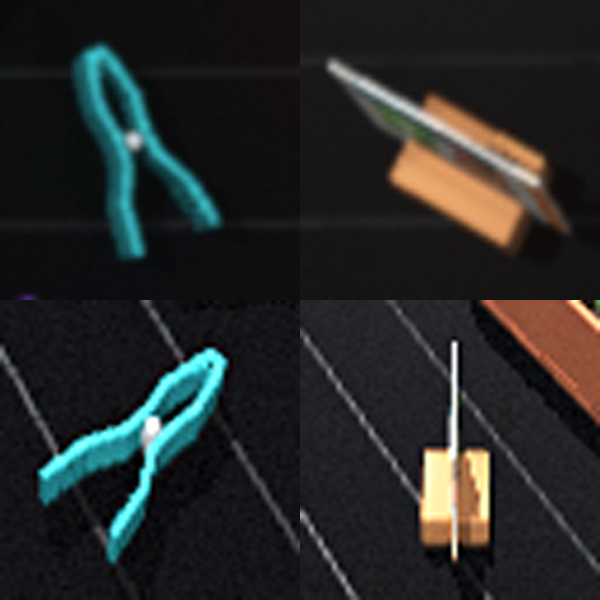

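The crops show the turquoise clip lying with its shut jaw tips up-left in the top view, its levers splayed down-right and the pin at about (358,209). The card's near edge, at about (189,160), looks orange. I'll check both with the wrist camera on the way.

```bash
cat >> h.py <<'E'
def rv(h,flip=False):
    y=np.array([-np.sin(h),np.cos(h),0.])
    if flip:y=-y
    z=np.array([0,0,-1.]); return R.from_matrix(np.c_[y,np.cross(z,y),z]).as_rotvec()
E
python3 - <<'E'
from h import *
C=get_calibration('top')
f=lambda x,y:onplane(C,330+x*62/300,180+y*62/300,.036)
tip,l1,l2,pin=f(97,48),f(132,255),f(210,222),f(133,140)
m=(f(132,255)+f(210,222))/2
print(tip,m,pin,np.degrees(np.arctan2(*(tip-m)[1::-1])),np.linalg.norm(tip-m))
h=np.arctan2(*(tip-m)[1::-1]); d=np.array([np.cos(h),np.sin(h),0]); p=np.array([.498,-.355,0])
s=state()
for fl in (0,1):
    q=ik(p-.06*d+[0,0,.2],rv(h,fl)); 
    hc=np.radians(62); dc=np.array([np.cos(hc),np.sin(hc),0])
    q2=ik(np.array([.64,.154,.085])-.093*dc,rv(hc,fl))
    print(fl,q,q2)
w=get_calibration('wrist'); Rt=R.from_rotvec(s['eef_rot']).as_matrix()
print(Rt.T@(w['origin']-s['tool_pos']),(Rt.T@camR(w)).round(3))
E
```

```text
[ 0.55814979 -0.33773264  0.036     ] [ 0.43675033 -0.37803173  0.036     ] [ 0.49892594 -0.35753571  0.036     ] 18.363812209193284 0.1279134341965182
0 [-0.70318398  0.34081444  0.05174776  1.28172964  0.         -1.02369297] [ 0.11996644  0.44658115 -0.08918772  1.03502745  0.         -0.9621377 ]
1 [-0.70318398  0.34081444  0.05174776  1.28172964  0.          2.11789968] [ 0.11996644  0.44658115 -0.08918772  1.03502745  0.          2.17945496]
[ 1.33972607e-04 -8.20837391e-02 -1.42819788e-01] [[ 1.    -0.     0.001]
 [ 0.     0.949  0.316]
 [-0.001 -0.316  0.949]]
```

```bash
python3 - <<'E'
from h import *
hc=np.radians(62); dc=np.array([np.cos(hc),np.sin(hc),0])
goto(np.array([.64,.154,.28])-.06*dc,rv(hc,1)); pause(.2)
w=get_calibration('wrist'); print(w,state()['tool_pos'])
im=capture('wrist'); save(im,'wcard',scale=1.5)
for l,z in (('card_edge',.08),('drinks_card',0)):
    print(l,[(np.round(d['at'],1),round(d['score'],2),onplane(w,d['at'][1],d['at'][0],z).round(4)) for d in spot_point('wrist',l)])
print(state()['time_s'])
E
```

```text
{'fx': 283.3106367842032, 'fy': 283.3106367842032, 'cx': 257.85394856834915, 'cy': 191.28275249417715, 'origin': array([0.64858003, 0.17371813, 0.42288247]), 'orientation': array([ 2.74548653, -0.68294458, -0.10982068])} [0.6116425  0.10176929 0.28003298]
card_edge []
drinks_card [(array([ 56.6, 257. ]), 0.85, array([0.6723, 0.2208, 0.    ]))]
3.7667
```

View pics/wcard.png

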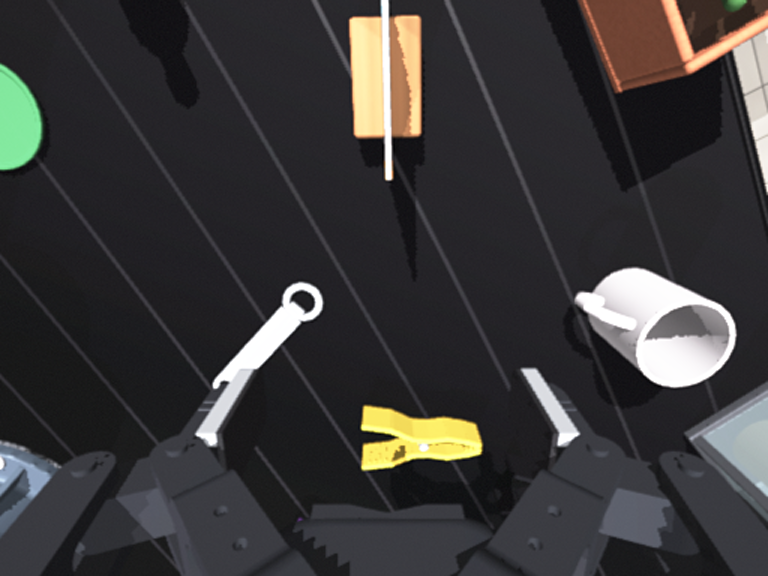

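The wrist picture shows the card edge-on. Its near upper corner is at about (259,119) and seems orange-tipped. Next I'll measure its direction and zoom in.

```bash
python3 - <<'E'
from h import *
im=capture('wrist'); np.save('wcard.npy',im); w=get_calibration('wrist')
save(im,'wedge',(225,60,295,130),8)
g=im.astype(int)
rows=[]
for r in range(2,122,1):
    row=g[r,240:275]; br=row.min(axis=1)
    m=br>150
    if m.any(): c=240+np.average(np.nonzero(m)[0],weights=br[m]); rows.append((r,c,m.sum()))
rows=np.array(rows); print(rows[-20:])
k=rows[:,2]<8
P=np.array([onplane(w,c,r,.122) for r,c,_ in rows[k]])
v=np.polyfit(P[:,1],P[:,0],1); print('heading',np.degrees(np.arctan2(1,v[0])), 'end',P[-1],'start',P[0])
E
```

```text
[[100.         258.39454355   4.        ]
 [101.         258.12807018   5.        ]
 [102.         258.45766129   4.        ]
 [103.         258.45454545   4.        ]
 [104.         258.12807018   5.        ]
 [105.         258.45454545   4.        ]
 [106.         258.12903226   5.        ]
 [107.         258.11672474   5.        ]
 [108.         258.06642729   5.        ]
 [109.         258.42105263   4.        ]
 [110.         258.46693387   4.        ]
 [111.         258.47         4.        ]
 [112.         258.47         4.        ]
 [113.         258.47         4.        ]
 [114.         258.46846847   4.        ]
 [115.         258.47         4.        ]
 [116.         258.47152847   4.        ]
 [117.         258.48063555   4.        ]
 [118.         258.48214286   4.        ]
 [119.         258.47461929   2.        ]]
heading 63.462646473844906 end [0.63950511 0.15422992 0.122     ] start [0.68617347 0.24731108 0.122     ]
```

View pics/wedge.png

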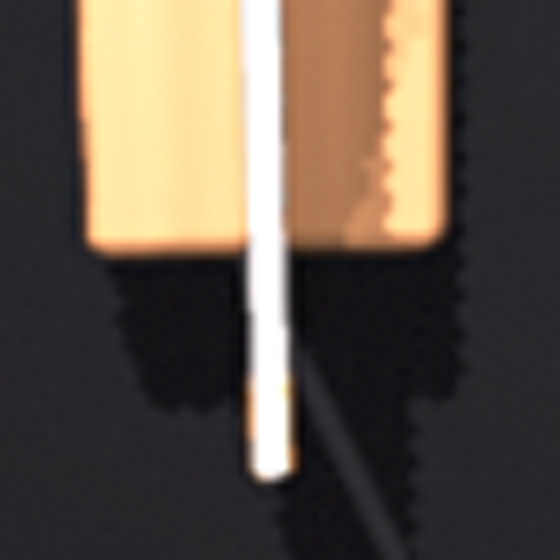

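The zoom confirms it: orange on both faces at the near end, which is the striped edge. It stands at about (0.639, 0.154), and the card's heading is 63.5°. Now to the clip.

```bash
python3 - <<'E'
from h import *
h=np.radians(18.4); d=np.array([np.cos(h),np.sin(h),0]); p=np.array([.498,-.356,0])
goto(p-.06*d+[0,0,.15],rv(h,1)); pause(.2)
w=get_calibration('wrist'); print(state()['tool_pos'])
im=capture('wrist'); save(im,'wclip',scale=1.5); np.save('wclip.npy',im)
print([(np.round(d['at'],1),round(d['score'],2),onplane(w,d['at'][1],d['at'][0],.018).round(4)) for d in spot_point('wrist','clip_mid')])
hh=cv2.cvtColor(im,cv2.COLOR_RGB2HSV); mk=cv2.inRange(hh,(82,90,60),(100,255,255)); 
ys,xs=np.nonzero(mk); print(xs.min(),xs.max(),ys.min(),ys.max())
P=np.array([onplane(w,x,y,.03) for x,y in zip(xs,ys)])[:,:2]; c=P.mean(0); u,s,v=np.linalg.svd(P-c,full_matrices=False); print(c,np.degrees(np.arctan(v[0,1]/v[0,0])))
print(state()['time_s'])
E
```

```text
[ 0.44168213 -0.37443894  0.15013933]
[(array([119.6, 259.2]), 0.79, array([ 0.4991, -0.3558,  0.018 ])), (array([219.4, 108.1]), 0.66, array([ 0.3512, -0.2369,  0.018 ]))]
233 296 40 195
[ 0.50058186 -0.35780541] 21.11179250867299
6.0083
```

View pics/wclip.png

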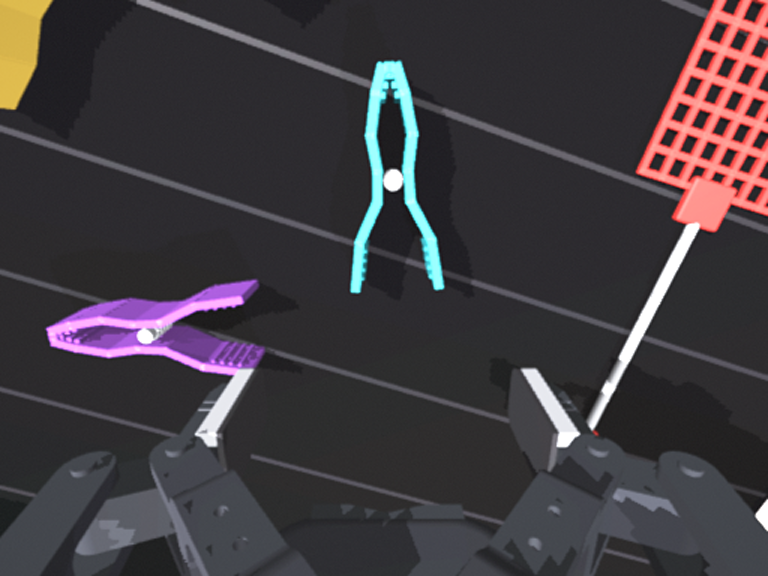

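The picture shows the turquoise clip with its pin at (262,121), its shut tips at (260,41) and its lever ends at (237,193) and (292,192). The purple clip's lever end, at (177,237), stays about 18 mm clear of the fingers. I'll refine the numbers and descend.

```bash
python3 - <<'E'
from h import *
w=get_calibration('wrist')
q=lambda x,y,z=.036:onplane(w,x/1.5,y/1.5,z)
tip,l1,l2,pin=q(390,62),q(356,290),q(438,288),q(393,181,.038)
m=(l1+l2)/2; a=tip-m; h=np.arctan2(a[1],a[0]); d=np.array([np.cos(h),np.sin(h),0]); n=np.array([-d[1],d[0],0])
print('h',np.degrees(h),'len',np.linalg.norm(a),'pin',pin,(pin-m)@d,(pin-m)@n,(tip-pin)@d,(tip-pin)@n,np.linalg.norm(l1-l2))
# axis point: 68 ahead of lever ends
p=m+.068*d; p[2]=0; print(p)
np.save('clip.npy',[p[0],p[1],h])
g=p-.051*d
move_gripper(.85,25); goto(g+[0,0,.09],rv(h,1)); movel(g+[0,0,.005],velocity=.1); pause(.2)
s=state(); print(s['tool_pos'],s['wrist_force'],s['width'],s['time_s'])
im=capture('wrist'); save(im,'wdown',scale=1.5)
E
```

```text
h 20.54031390302507 len 0.12987170958277738 pin [ 0.50012107 -0.35802264  0.038     ] 0.06724933516256433 0.00040558783042840785 0.06262237442021307 -0.0004055878304284121 0.05231334960044803
[ 0.50096632 -0.35813906  0.        ]
[ 0.45352899 -0.37627138  0.00559284] [-0.09678321  0.89472919  0.17222283] 0.8526193360132619 7.85
```

View pics/wdown.png

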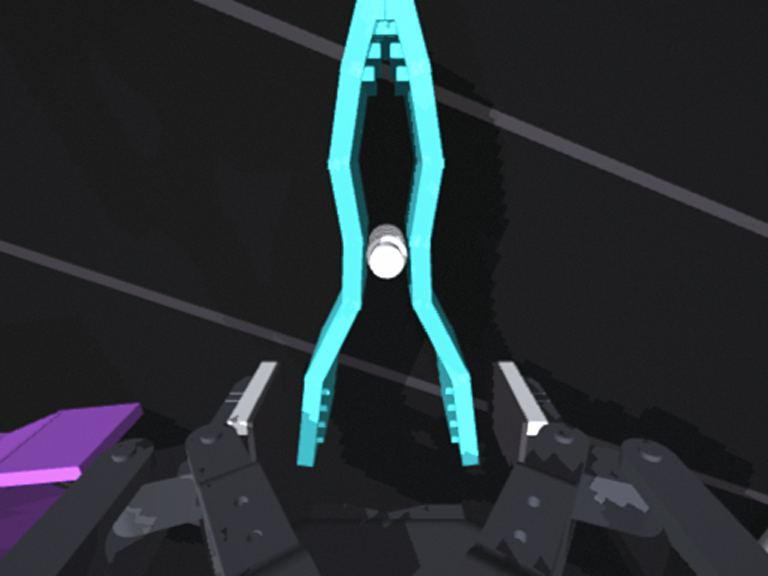

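The pads stand beside the finger rests on both sides, with the pin at (258,172). I'll close in steps at a low grip force, watching the wrist force.

```bash
python3 - <<'E'
from h import *
for o in (.65,.5,.38):
    move_gripper(o,25); s=state(); print(o,s['width'],s['tool_pos'][2].round(4),s['wrist_force'].round(2),s['time_s'])
    if np.linalg.norm(s['wrist_force'])>12: print('STOP');break
im=capture('wrist'); save(im,'wsq',scale=1.5)
E
```

```text
0.65 0.6523799978432694 0.0054 [-1.21  0.33  5.05] 8.2167
0.5 0.49949620805953393 0.0058 [-1.15 -0.58  8.2 ] 8.5
0.38 0.3853309624003275 0.0063 [-1.24  0.07 11.75] 8.7667
```

View pics/wsq.png

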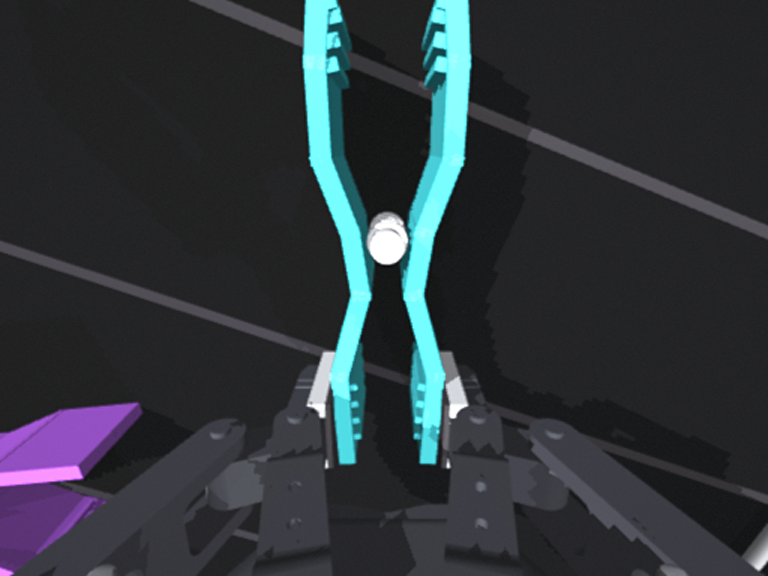

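```bash
python3 - <<'E'
from h import *
p=state()['tool_pos']; movel(p+[0,0,.004],velocity=.05)
s=state(); print(s['width'],s['wrist_force'].round(2))
move_gripper(.2,25); s=state(); print(s['width'],s['tool_pos'],s['wrist_force'].round(2),s['time_s'])
pause(.2); s=state(); print(s['width'],s['tool_pos'],s['wrist_force'].round(2),s['time_s'])
im=capture('wrist'); save(im,'wsq2',scale=1.5)
E
```

```text
0.3815779152350168 [ 0.34  1.39 -0.89]
0.27682919586060317 [ 0.45372234 -0.37659559  0.00988135] [-0.36  0.24 -0.33] 9.3
0.2814252406965404 [ 0.45384587 -0.3767421   0.0100996 ] [-0.66 -0.12 -0.75] 9.5
```

View pics/wsq2.png

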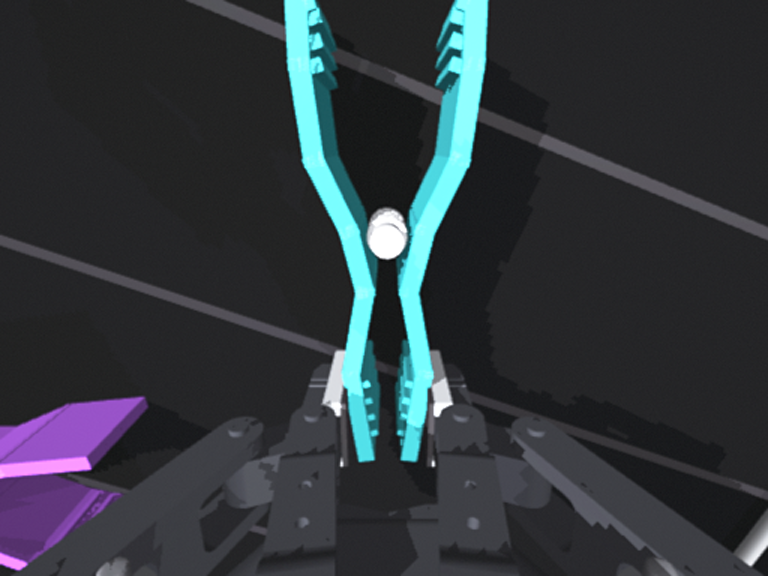

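The clip is fully squeezed: width 0.28 is 23.5 mm, and the jaws gape wide. Next I lift it, locate the pin in the tool frame and check again.

```bash
python3 - <<'E'
from h import *
p=state()['tool_pos']; movel(p+[0,0,.14],velocity=.12); pause(.15)
s=state(); w=get_calibration('wrist'); print(s['width'],s['tool_pos'],s['wrist_force'].round(2),s['time_s'])
im=capture('wrist'); save(im,'wlift',scale=1.5); np.save('wlift.npy',im)
sd=capture('side'); tp=capture('top'); np.save('side1.npy',sd); np.save('top1.npy',tp)
for n in('side','top'):
    c=get_calibration(n); print(n,[(np.round(d['at'],1),round(d['score'],2)) for d in spot_point(n,'clip_mid')], 'expected',proj(c,s['tool_pos']+R.from_rotvec(s['eef_rot']).as_matrix()@np.array([0,-.056,-.012])))
save(sd,'slift',scale=1.5)
E
```

```text
0.281836816896352 [ 0.45359263 -0.37653642  0.14943047] [-0.61  0.23 -1.88] 11.0167
side [(array([256.8, 283.6]), 0.65), (array([270.9, 217.7]), 0.63), (array([241.5, 313.3]), 0.56)] expected [285.72013098 256.57373394]
top [(array([199.9, 367.2]), 0.88), (array([161. , 323.9]), 0.73), (array([259.4, 319.5]), 0.61)] expected [368.9121328  200.64681094]
```

View pics/wlift.png

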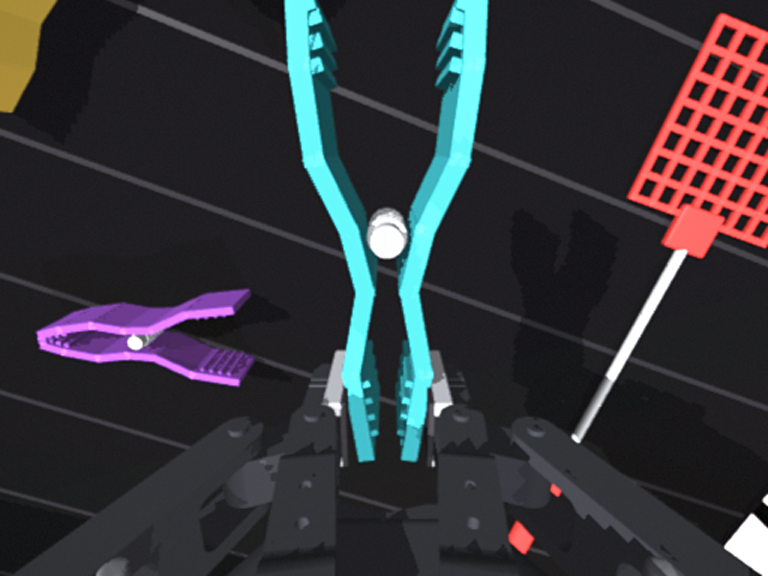

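View pics/slift.png

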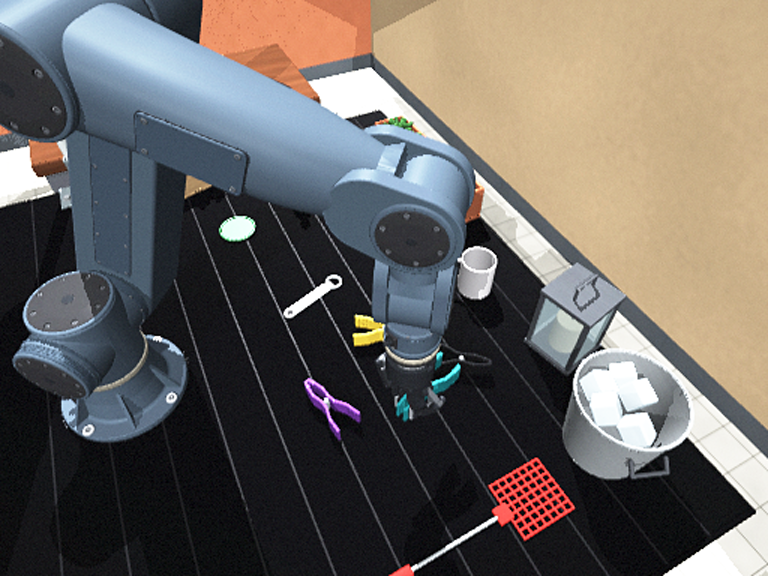

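The clip sits unchanged in the hand: pin at (258,157), mouth centred on column 257. Now to a pose about 60 mm short of the card edge, at working height.

```bash
python3 - <<'E'
from h import *
s=state(); w=get_calibration('wrist'); Rt=R.from_rotvec(s['eef_rot']).as_matrix()
pt=Rt.T@(onplane(w,258,157.3,s['tool_pos'][2]+.031)-s['tool_pos']); print('pin in tool',pt)
hc=np.radians(63.46); dc=np.array([np.cos(hc),np.sin(hc),0]); E=np.array([.639,.1535,0])
L=-pt[1]; np.save('L.npy',L)
pre=E-(.042+L+.08)*dc
goto(pre+[0,0,.15],rv(hc,1)); movel(pre+[0,0,.067],velocity=.12); pause(.2)
s=state(); w=get_calibration('wrist'); print(s['tool_pos'],s['width'],s['wrist_force'].round(2),s['time_s'])
im=capture('wrist'); save(im,'wpre',scale=1.5)
for n in('side','top'):
    save(capture(n),n+'pre',scale=1.5)
    c=get_calibration(n); print(n,[(np.round(d['at'],1),round(d['score'],2)) for d in spot_point(n,'clip_mid')], proj(c,pre+L*dc+[0,0,.079]),[(np.round(d['at'],1),round(d['score'],2)) for d in spot_point(n,'card_edge')],proj(c,E+[0,0,.08]))
E
```

```text
pin in tool [-0.00067948 -0.05747527 -0.03100817]
[ 0.55935734 -0.00707678  0.06778829] 0.28104025493883983 [ 1.12 -0.31 -0.19] 13.7417
side [(array([242.4, 308.4]), 0.91), (array([269.8, 219.4]), 0.7), (array([171.9, 248.9]), 0.64), (array([176.4, 247.9]), 0.45)] [247.21124591 171.36934456] [(array([152.1, 160.6]), 0.44)] [247.77710564 148.10172748]
top [(array([257.3, 320. ]), 0.69), (array([161.3, 322.8]), 0.6)] [225.22082502 179.51573475] [(array([161., 191.]), 0.73)] [189.18492758 161.9563173 ]
```

View pics/wpre.png

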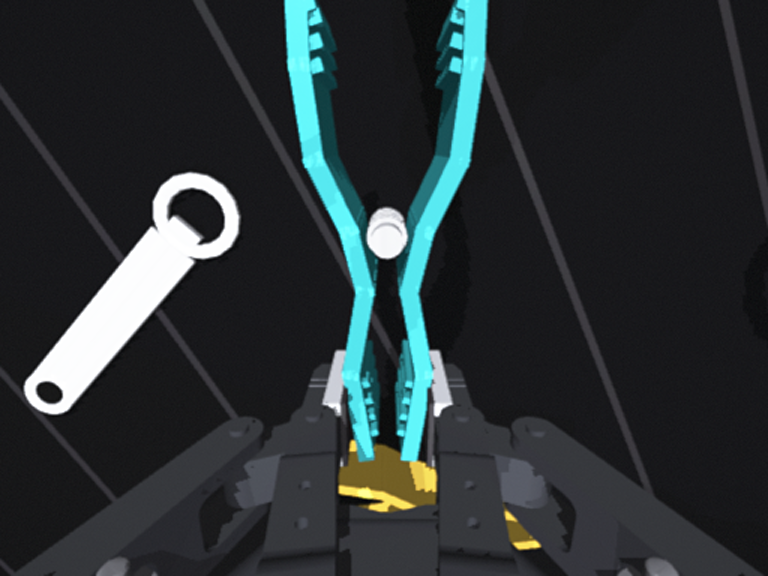

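View pics/sidepre.png

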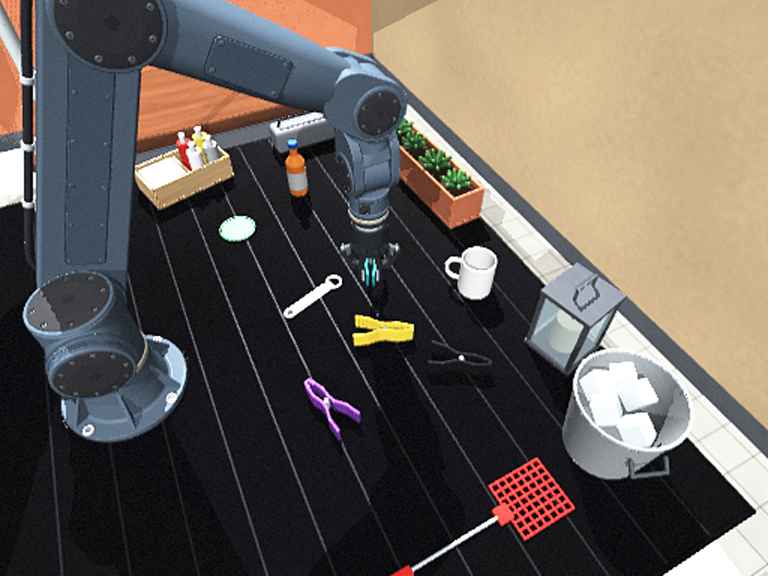

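View pics/toppre.png

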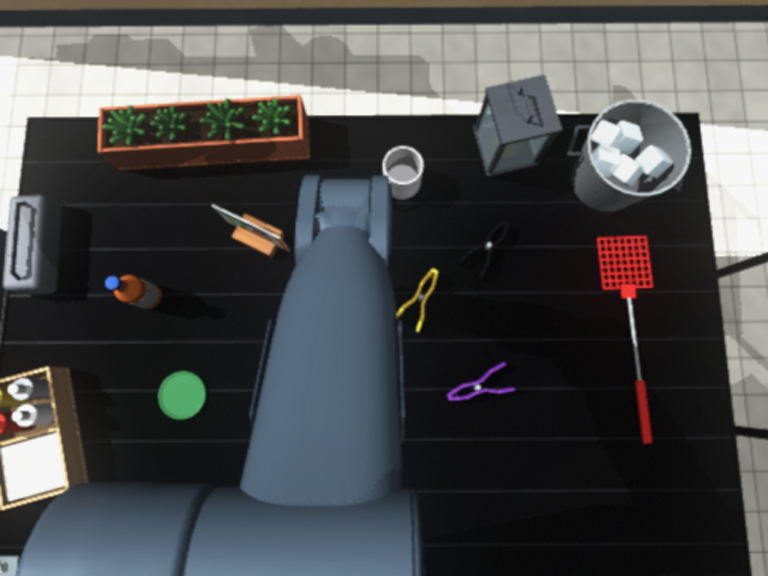

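The clip points straight at the card edge, and in the side view its pin is seen within 1–2 px of where I expect it. I'll advance 55 mm, so the tips stop just short, and look again.

```bash
python3 - <<'E'
from h import *
hc=np.radians(63.46); dc=np.array([np.cos(hc),np.sin(hc),0]); E=np.array([.639,.1535,0]); L=float(np.load('L.npy'))
movel(E-(.042+L+.022)*dc+[0,0,.066],velocity=.08); pause(.2)
s=state(); w=get_calibration('wrist'); print(s['tool_pos'],s['width'],s['wrist_force'].round(2),s['time_s'])
im=capture('wrist'); save(im,'wnear',scale=1.5)
print(proj(w,E+[0,0,.122])*1.5,proj(w,E+[0,0,.08])*1.5,proj(w,E+[0,0,.012])*1.5)
c=get_calibration('side'); sd=capture('side'); save(sd,'snear',(200,100,300,200),6)
E
```

```text
[0.58457786 0.04440193 0.06607173] 0.28181652802461415 [ 0.63  0.44 -1.41] 15.1667
[ 392.33684855 -117.5565183 ] [390.27225654 -21.51954877] [388.93532579  40.66938566]
```

View pics/wnear.png

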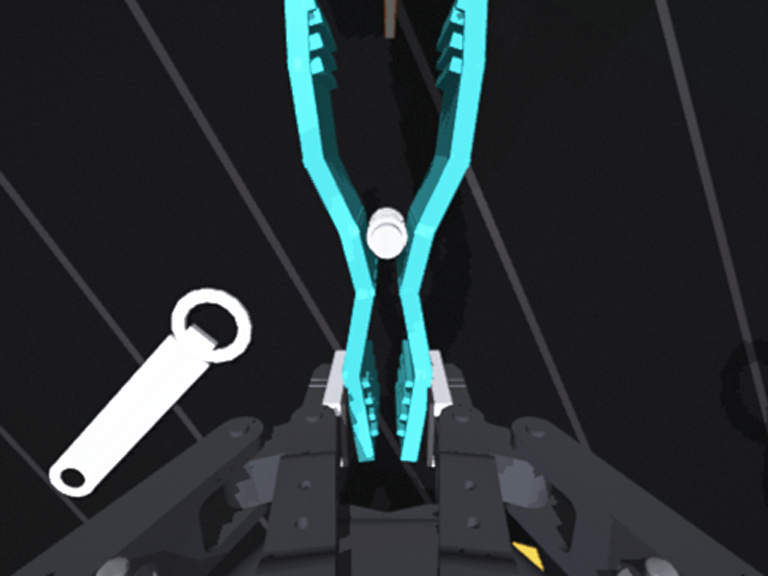

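View pics/snear.png

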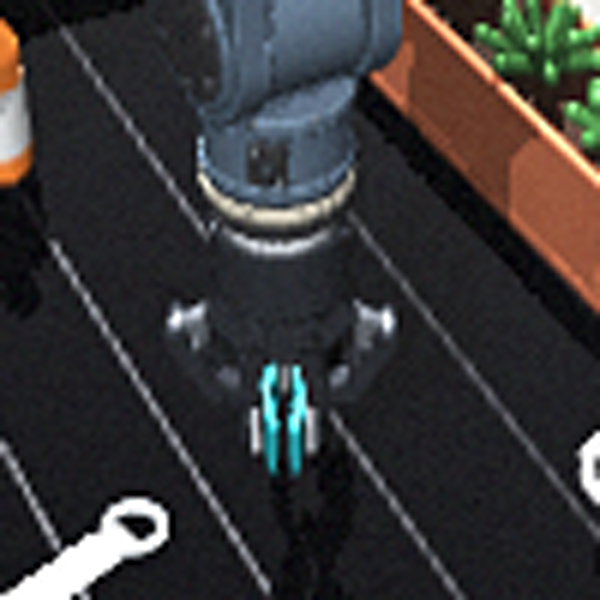

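The card's lower corner shows at (260,25) against a predicted (259,27), centred in the mouth. Advancing to the final pose.

```bash
python3 - <<'E'
from h import *
hc=np.radians(63.46); dc=np.array([np.cos(hc),np.sin(hc),0]); E=np.array([.639,.1535,0]); L=float(np.load('L.npy'))
movel(E-(.041+L)*dc+[0,0,.066],velocity=.05); pause(.3)
s=state(); w=get_calibration('wrist'); print(s['tool_pos'],s['width'],s['wrist_force'].round(2),s['time_s'])
im=capture('wrist'); save(im,'wfin',scale=1.5)
print(proj(w,E+[0,0,.122])*1.5,proj(w,E+[0,0,.08])*1.5,proj(w,E+[0,0,.012])*1.5)
save(capture('side'),'sfin',(200,100,300,200),6); save(capture('top'),'tfin',scale=1.5)
E
```

```text
[0.59492683 0.06519737 0.06602869] 0.28029583951633075 [ 0.09  0.63 -0.32] 16.175
[392.24432814  42.75176424] [390.33990644  78.06357471] [389.03243745 102.30668078]
```

View pics/wfin.png

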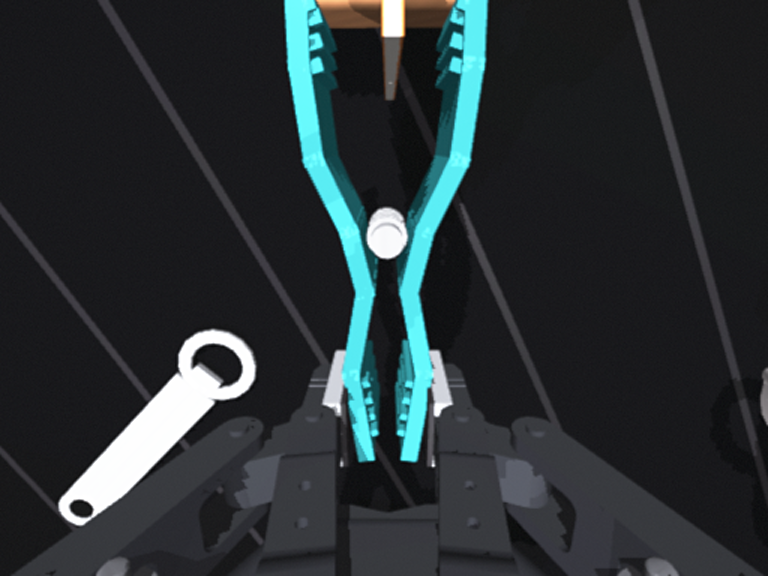

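View pics/sfin.png

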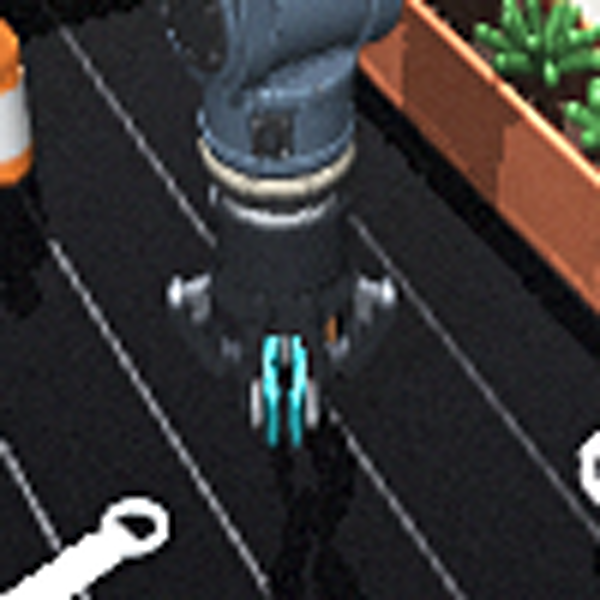

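View pics/tfin.png

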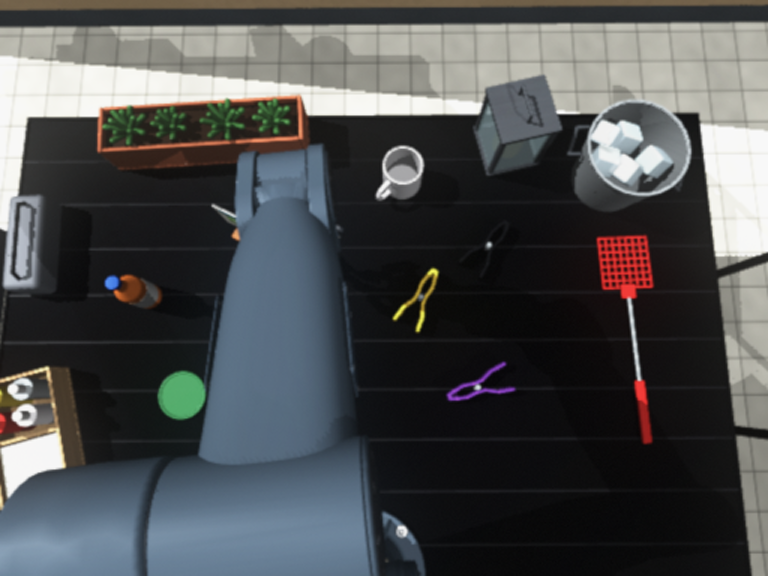

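The card edge stands between the open jaws: top corner (263,25), bottom corner (260,65), with clear gaps on both sides, and the clip's mid height is about 78 mm. The edge is 1–2 mm farther than predicted, so I'll go 4 mm deeper, check once more and hand in.

```bash
python3 - <<'E'
from h import *
hc=np.radians(63.46); dc=np.array([np.cos(hc),np.sin(hc),0]); n=np.array([-dc[1],dc[0],0])
movel(state()['tool_pos']*[1,1,0]+[0,0,.066]+.004*dc-.0005*n,velocity=.03); pause(.4)
s=state(); print(s['tool_pos'],s['width'],s['wrist_force'].round(2),s['time_s'])
save(capture('wrist'),'wfin2',(150,0,362,200),3)
E
```

```text
[0.59719221 0.06861542 0.06598779] 0.2836285057394887 [-0.33 -0.26 -1.02] 17.0083
```

View pics/wfin2.png

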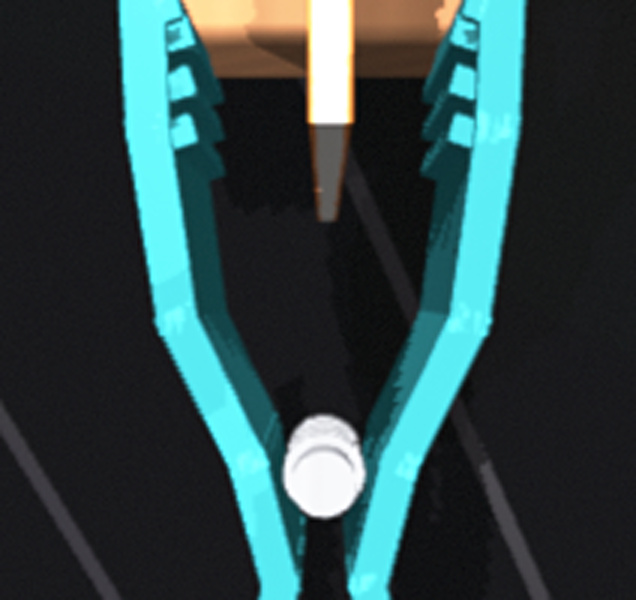

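The orange-striped edge, at about crop (330,125–220), is centred between the toothed jaws. The gaps on both sides are wide and nothing touches. Handing in.

```bash
python3 - <<'E'
from h import *
print(finish_job())
E
```

```text
the job is handed in; nothing more can be done
None
```

The turquoise clip is being held wide open in the air around the orange-striped edge of the drinks card, and I handed the job in at about 17 s of robot time.

- **Grip:** I pinched the levers at their finger rests with the grip set to 25 N. The fingers stopped about 24 mm apart, which is full squeeze. The pinch force itself can't be read out.
- **Position:** The clip's mid height is about 78 mm by estimate, and the jaw tips reach about 18–20 mm past the edge.
- **Last checks:** The last wrist picture shows the card centred in the mouth with clear gaps on both sides. The wrist force was only about 1 N, roughly the clip's weight, so nothing is pressing on the card. The card's corners stood within about 2 mm of where I had measured them earlier. In the top picture taken just before the last 4 mm, the things not hidden by the arm were where they started.
- **Less certain:**
  - While I squeezed the clip on the table, the upward force on the tool rose to about 12 N. I lifted 4 mm and it went away.
  - In the last pictures the arm hid most of the card from the top and side cameras, so only the wrist camera checked the final fit.

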